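# Find the heavy side of a spray-booth fan impeller and hold it down

### The job

The spray booth's fan shakes because dried glaze has packed somewhere unseen inside its impeller. Turn the impeller well round by hand and let it go so that it swings to rest; the bearings drag, so it stops well short of the bottom whichever side it comes from, and the heavy side is found half-way between where it comes to rest from the one side and from the other. Then turn it until the heavy side is straight down and finish still gripping the impeller there, steady, so that I can mark it; leave everything else on the bench where it is.

Things in the scene. Friction and masses are not known exactly. Their poses are not given: they have to be found in the camera images.
- fan: grey finned motor, 106 mm across, shaft level, on a dark base plate 300 x 200 x 12 mm bolted to the bench. Origin on the bench straight below the impeller's centre; x runs level along the shaft from the motor to the impeller's open side, z up. The motor begins 43 mm behind the impeller's back; only a boss of 22 mm radius and the shaft come closer.
- hub (a point): fixed point on the shaft's axis at the impeller's centre, 140 mm above the bench; axes as the fan's. Drag: let go with the heavy side raised, the impeller swings down smoothly and within 4 s rests short of heavy side down (by up to 45 degrees, unlike from day to day), equally far from either side; nearer the bottom it stays put. 80 degrees from the bottom is plenty. It starts at rest, heavy side within 30 degrees of it.
- impeller: aluminium impeller on the motor's shaft, 200 mm across, 44 mm wide along the shaft, turns freely round: back disc (radius 100 mm), 12 blades, front ring (radius 70 to 100 mm) round the open eye. Can be pinched across its 44 mm width along the upper rim; its top is 240 mm above the bench. Origin at its centre, x as the fan's x, z towards the yellow mark. It weighs 0.75 kg, without the lump.
- mark (a point): yellow painted mark on the face of the impeller's front ring, 85 mm from the axis, 22 mm in front of the impeller's centre; the blade under it is yellow too. Turns with the impeller. The lump of dried glaze (about 0.15 kg, 75 mm from the axis, fixed in the impeller) lies at an unknown angle from the mark, different each time: that is heavy_side, whose pose is not given.
- slip_bottle: white waisted slip bottle with a nozzle, 60 mm across, 195 mm tall, standing on the bench. Origin at the centre of its foot. Bystander.
- bowl: unglazed pale bowl, 130 mm across, 60 mm high. Origin at the centre of its foot. Bystander.
- glaze_jar: blue-green glaze jar with a black lid, 70 mm across, 90 mm tall. Origin at the centre of its foot. Bystander.
- tape_roll: pinkish red roll of tape lying flat, 100 mm across, 24 mm high. Origin at the centre of its underside. Bystander.
- pencil: yellow pencil, 180 mm long, lying on the bench. Origin under its middle, x along it. Bystander.
- shaft_nut: steel flanged shaft nut, 34 mm across, 13 mm high, lying on the fan's base plate beside the motor. Origin at the centre of its underside. Bystander.

How it is judged:
On the way, in this order (a step that is already met when the one before it is completed fails the run):
1. the impeller is turned by hand, its mark a good 55 degrees or more from where it was (distance of mark from where it was at the start of the episode above 0.08 m), for 0.05 s.
2. it is let go and comes to rest, untouched (contact force between impeller and anything else below 0.05 N and angular speed of impeller below 0.05 rad/s), for 0.3 s.
At the end, for the whole second after the job is handed in: the impeller is at rest, gripped by the fingers (over 3 N), with its hidden heavy side within 0.2 rad (11 degrees) of straight down (angle between heavy_side's own z axis and vertical below 0.2 rad and contact force between the fingers and impeller above 3 N and angular speed of impeller below 0.1 rad/s); the arm keeps its last pose, push and grip.
It fails at once if a loose thing on the bench is knocked 30 mm or more out of its place (distance of any of slip_bottle, bowl, glaze_jar, tape_roll, pencil, shaft_nut from where it was at the start of the episode above 0.03 m).
It also fails if it takes over 51 s, if anything falls off the work surface, if the arm or the gripper's body presses on something with over 40 N, if the wrist force passes 120 N, or if a joint passes its speed limit or range.

### The arm

A 7-joint arm with a two-finger parallel gripper is mounted at the origin on the work surface. World frame = base frame: x ahead of the robot, y to its left, z up, the work surface at z = 0. Lengths are in m, angles in rad, forces in N, time in s.
With the tool pointing down it reaches from about 0.4 to 0.875 m from the base axis. Payload 19.3 kg.
Tool frame: the origin (TCP) lies at the very end of the fingers, on their centre line; the grasp point (between the pads) lies 19 mm behind it; z points along the fingers, y is the direction in which the jaws open and shut (so a half turn about z gives the same grasp; the last joint's range is limited). The gripper opens to 85 mm and grips with 20 to 120 N. Pads are 22 mm wide; open, the fingers measure 114 mm over their backs; the gripper's body (76 mm by 85 mm) begins 54 mm behind the grasp point. The pads swing forward as they close: fully open they stand 13 mm farther back than shut.
Start: joints at [1.192, 0.521, -0.036, 1.599, 0.021, 1.021, -0.113], TCP at [0.19, -0.595, 0.231] pointing down, gripper open.
Joint ranges: [-2.91, 2.91], [-0.3, 2.13], [-1.5, 1.42], [0.17, 2.43], [-1.26, 4.41], [0.16, 1.93], [-2.52, 2.52]. Speed limits (rad/s): [1.89, 1.89, 2.39, 2.39, 3.01, 3.01, 3.01].

### API

Orientations are given as [roll, pitch, yaw] about the fixed x, y, z axes, in that order (R = Rz(yaw) Ry(pitch) Rx(roll)).
In Python, from workcell import telemetry, imaging, ticket gives the robot as it stands.
- The arm moves only by the tool carry_out, never from a script. Its argument "series" is a list of rows, each a list of 7 numbers: the shift along the tool's x, y, z in m, then the turn, a rotation vector about the tool's x, y, z in rad, then the closure in counts, from 0 (fully open) to 255 (shut). In form: [[tx, ty, tz, ax, ay, az, jaw], ...]. A call has 1 to 10 rows; each row is the pose to reach, as a shift and turn from the pose commanded when the call began, along the tool's axes at that moment; what a row does not reach only later rows make up. A row lasts 1/8 s, in which the tool goes at most 62.5 mm and 10.7 degrees, less where a joint would pass 70% of its speed; a pose out of reach is approached as far as the arm can. A call with a gripper value outside its range is refused whole. The fingers move at their own pace and stop on an object; "force" is the grip in N (left out, the last holds). Time passes only in rows, so rows that repeat a pose let the fingers close. It gives the time, the measured TCP pose, the force and the opening at its end, in the units of the state.
- telemetry.observe(): the state, without advancing time (a new reading comes with each control period).
- imaging.grab_frame(name): name is "side" or "top" or "wrist"; returns (picture, depth): 400x640x3 uint8, blue, green, red; 400x640 float32, m along the optical axis (not along the pixel's ray), 0 where there is no reading.
- imaging.camera_info(name): a dict with "mtx" (3x3 intrinsics, pixels), "dist_coeffs" ([k1, k2, p1, p2, k3] as OpenCV has them; the pictures are not rectified), "extrinsics" (4x4, takes a point from camera to world coordinates); the wrist camera has in their place "hand_eye" (4x4, takes a point from camera to tool coordinates, whose origin is the TCP and whose axes are the flange's). Camera axes: x right, y down, z forward; pixel columns grow to the right and rows downward; lengths in m; the calibration is good to about 2 mm. A picture is of the moment at which its call begins: read the wrist's pose just before it. camera_info takes no time and is no camera call.
- ticket.job_done(): hands the job in, once; it reports no verdict.
The state is a dict: "clock": time; "qpos": joint angles; "qd": joint speeds; "joint_efforts": joint torques, N m; "position": TCP position; "tool_rot": TCP orientation; "force": force on the tool from outside, world axes, zero at the start; "moment": the same for the moment, N m; "grip_width": finger opening in m.
Only numpy, scipy, OpenCV 4.12 (cv2) and the standard library are available. Lean on these libraries where they do the work, as an engineer would, in place of code of your own. Each camera call takes 0.05 s, during which the arm holds its last target.

## Working session

There is one attempt and no reset: what is moved stays moved. The work goes in short steps, Python scripts to look and compute and a tool call to move; the robot and the scene stay as the last step left them, time stands still between calls to the robot, and variables do not carry over. Pictures are saved under pics/ and viewed, and the job is handed in when it is done.

Besides the shell and the picture viewer there is one more tool, called after "Emit:" as name(argument=value, ...) on one line, values as JSON. carry_out: Moves the arm, as the interface text tells. Its arguments: {"type":"object","properties":{"series":{"type":"array"},"force":{"type":"number"}},"required":["series"]}

```bash
mkdir -p pics; ls; python3 - <<'E'
from workcell import telemetry, imaging
import cv2,numpy as np
print(telemetry.observe())
for n in("side","top","wrist"):
    p,d=imaging.grab_frame(n); cv2.imwrite(f"pics/{n}0.png",p); np.save(f"pics/{n}0.npy",d)
    print(n,imaging.camera_info(n))
E
```

```text
pics
{'clock': 0.0, 'qpos': array([ 1.1918061 ,  0.52204657, -0.0363403 ,  1.60002327,  0.02121901,
        1.02112775, -0.11278948]), 'qd': array([-0.00174314,  0.00072599, -0.00092677,  0.00140268, -0.00036045,
        0.00050084, -0.00124879]), 'joint_efforts': array([-7.10278437e-04, -9.27102900e+01,  1.97971545e+00, -3.69932842e+01,
        1.78201793e-02,  8.23738519e-03, -2.33488117e-05]), 'position': array([ 0.18979648, -0.59510629,  0.23069985]), 'tool_rot': array([-3.14037736e+00,  9.86348519e-05,  3.08812238e-01]), 'force': array([-1.07407403,  0.40562384, -0.07534039]), 'moment': array([ 0.0125249 , -0.02780687, -0.00738865]), 'grip_width': 0.08528896921129017}
side {'mtx': array([[361.14088   ,   0.        , 323.42305506],
       [  0.        , 361.14088   , 199.65787032],
       [  0.        ,   0.        ,   1.        ]]), 'dist_coeffs': array([0.02163594, 0.        , 0.        , 0.        , 0.        ]), 'extrinsics': array([[-0.99681658, -0.05578071,  0.05696678,  0.51101784],
       [-0.07970985,  0.68160952, -0.72736153,  0.61408406],
       [ 0.00174364, -0.729586
[... 617 characters left out ...]
,
       [ 0.00000000e+00,  0.00000000e+00,  0.00000000e+00,
         1.00000000e+00]])}
wrist {'mtx': array([[296.62905013,   0.        , 317.10400368],
       [  0.        , 296.62905013, 195.15597277],
       [  0.        ,   0.        ,   1.        ]]), 'dist_coeffs': array([-0.05731104,  0.        ,  0.        ,  0.        ,  0.        ]), 'hand_eye': array([[-1.95414131e-04, -9.61965946e-01, -2.73169327e-01,
         6.93128102e-02],
       [ 9.99999980e-01, -1.73858061e-04, -1.03117702e-04,
        -2.10582764e-04],
       [ 5.17030280e-05, -2.73169341e-01,  9.61965960e-01,
        -1.42706822e-01],
       [ 0.00000000e+00,  0.00000000e+00,  0.00000000e+00,
         1.00000000e+00]])}
```

View pics/side0.png

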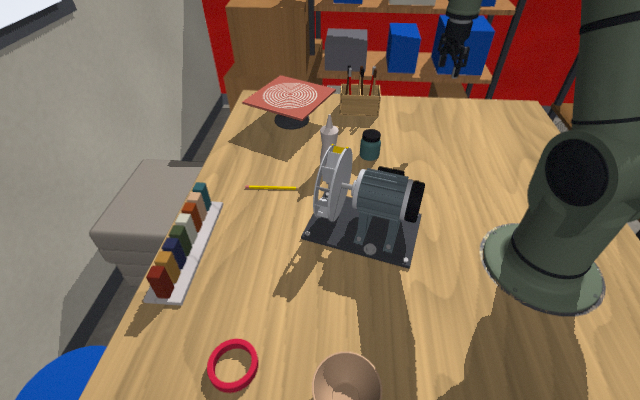

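View pics/top0.png

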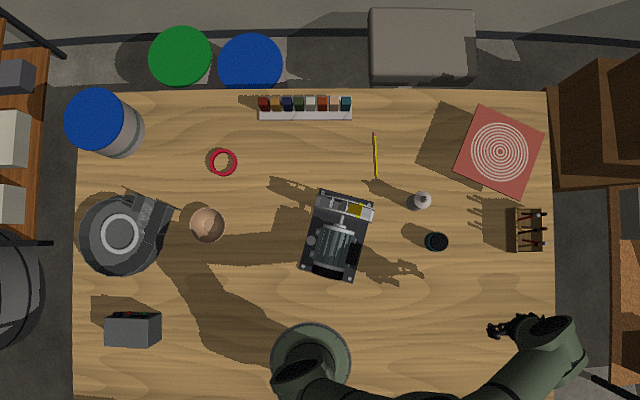

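View pics/wrist0.png

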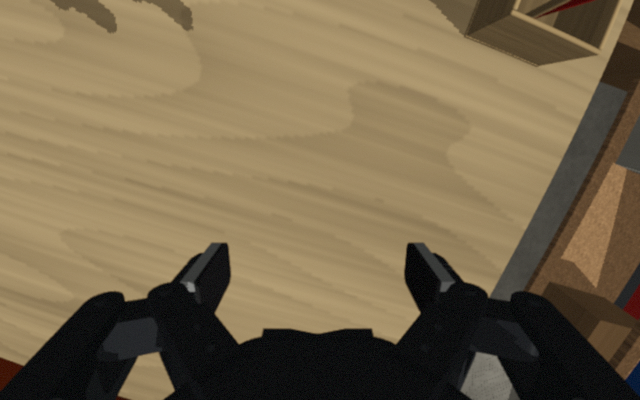

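```bash
python3 - <<'E'
import cv2,numpy as np
p=cv2.imread("pics/side0.png")[110:290,270:450]; cv2.imwrite("pics/side0z.png",cv2.resize(p,None,fx=3.3,fy=3.3,interpolation=cv2.INTER_CUBIC))
p=cv2.imread("pics/top0.png")[170:300,280:460]; cv2.imwrite("pics/top0z.png",cv2.resize(p,None,fx=4,fy=4,interpolation=cv2.INTER_CUBIC))
E
cat > h.py <<'E'
import cv2,numpy as np
from workcell import telemetry, imaging
from scipy.spatial.transform import Rotation as R
def cloud(n,p,d,uv=None,T=None):
    c=imaging.camera_info(n)
    if uv is None:
        v,u=np.nonzero(d>0)
    else: u,v=uv
    q=cv2.undistortPoints(np.stack([u,v],1).astype(float)[:,None],c["mtx"],c["dist_coeffs"])[:,0]
    z=d[v,u]; P=np.c_[q*z[:,None],z]
    if T is None: T=c["extrinsics"]
    return P@T[:3,:3].T+T[:3,3],(u,v)
def proj(n,P,T=None):
    c=imaging.camera_info(n); T=c["extrinsics"] if T is None else T
    Ti=np.linalg.inv(T); 
    return cv2.projectPoints(np.atleast_2d(P).astype(float),cv2.Rodrigues(Ti[:3,:3])[0],Ti[:3,3],c["mtx"],c["dist_coeffs"])[0][:,0]
def wristT(s=None):
    s=s or telemetry.observe(); T=np.eye(4); T[:3,:3]=R.from_euler('xyz',s["tool_rot"]).as_matrix(); T[:3,3]=s["position"]
    return T@imaging.camera_info("wrist")["hand_eye"]
E
python3 - <<'E'
from h import *
for n in("side","top"):
    p=cv2.imread(f"pics/{n}0.png"); d=np.load(f"pics/{n}0.npy")
    W,(u,v)=cloud(n,p,d); I=np.full(d.shape+(3,),np.nan); I[v,u]=W
    m=(W[:,2]>0.08)&(W[:,2]<0.3)&(abs(W[:,0]-.45)<.5)&(abs(W[:,1])<.3)
    hsv=cv2.cvtColor(p,cv2.COLOR_BGR2HSV)
    y=(hsv[...,0]>18)&(hsv[...,0]<35)&(hsv[...,1]>180)&(hsv[...,2]>90)&(I[...,2]>.05)
    print(n,y.sum(),np.nanmin(I[y],0),np.nanmax(I[y],0),np.nanmedian(I[y],0),np.argwhere(y).mean(0))
    q=W[m]; t=q[q[:,2]>.2]; print(len(q),len(t),t.min(0),t.max(0),np.median(t,0))
    np.save(f"pics/{n}I.npy",I)
E
```

```text
side 64 [ 0.50853248 -0.16782015  0.06279191] [0.90701685 0.12689506 0.23465469] [ 0.5363586  -0.15839176  0.21896599] [150.6875  335.09375]
14010 4666 [-0.04986612 -0.18206346  0.20000035] [0.58103173 0.10338101 0.29998382] [0.07027567 0.04741209 0.24014538]
top 134 [ 0.50806712 -0.16554381  0.18967989] [ 0.55099544 -0.12413493  0.23821077] [ 0.53438888 -0.14572226  0.21010645] [209.03731343 355.10447761]
4461 837 [ 0.01078751 -0.19559389  0.20000491] [0.57857191 0.10390034 0.29984247] [ 0.39448851 -0.06708976  0.22864651]
```

```bash
ls -la pics
```

```text
total 17028
drwxr-xr-x 2 agent agent    4096 Dec  7 00:50 .
drwxr-xr-x 3 agent agent    4096 Dec  7 00:50 ..
-rw-r--r-- 1 agent agent 1024128 Dec  7 00:49 side0.npy
-rw-r--r-- 1 agent agent  412330 Dec  7 00:49 side0.png
-rw-r--r-- 1 agent agent  419079 Dec  7 00:50 side0z.png
-rw-r--r-- 1 agent agent 6144128 Dec  7 00:50 sideI.npy
-rw-r--r-- 1 agent agent 1024128 Dec  7 00:49 top0.npy
-rw-r--r-- 1 agent agent  447672 Dec  7 00:49 top0.png
-rw-r--r-- 1 agent agent  418436 Dec  7 00:50 top0z.png
-rw-r--r-- 1 agent agent 6144128 Dec  7 00:50 topI.npy
-rw-r--r-- 1 agent agent 1024128 Dec  7 00:49 wrist0.npy
-rw-r--r-- 1 agent agent  338631 Dec  7 00:49 wrist0.png
```

View pics/side0z.png

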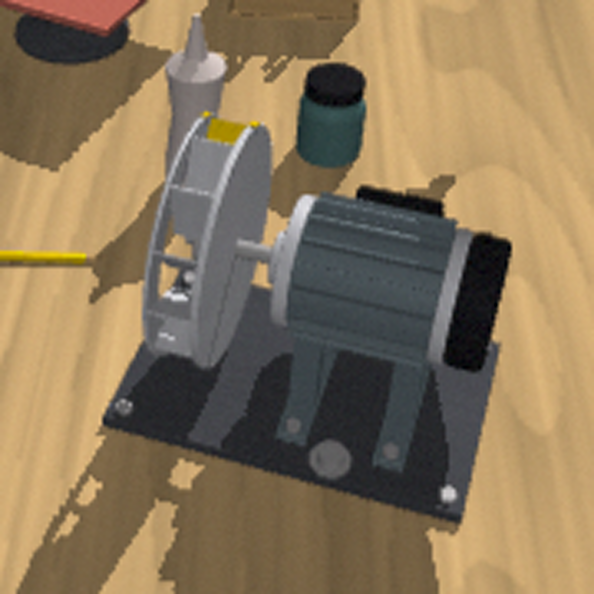

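View pics/top0z.png

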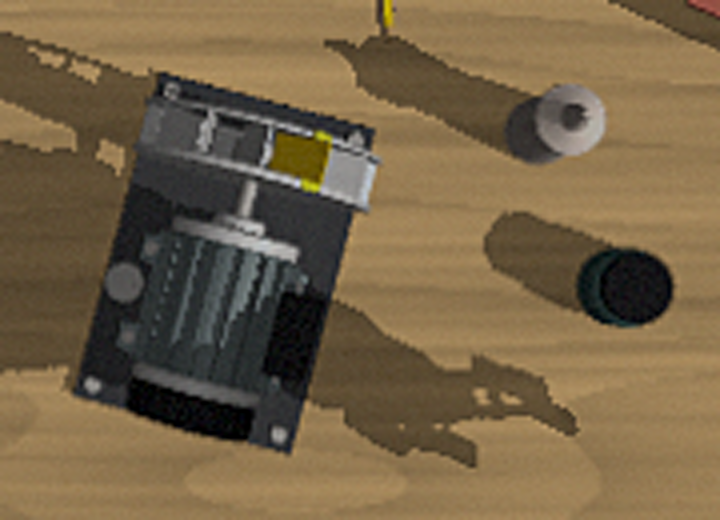

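```bash
python3 - <<'E'
from h import *
I=np.load("pics/topI.npy"); p=cv2.imread("pics/top0.png")
g=p.max(2); m=(abs(I[...,2]-.012)<.008)&(g<75)&(I[...,0]>.2)&(I[...,0]<.65)&(abs(I[...,1]+.07)<.25)
q=I[m]
# depth-based rows of plate
r=cv2.minAreaRect(q[:,:2].astype(np.float32)*1000); print(r,m.sum())
S=np.load("pics/sideI.npy"); s=S[150:180,:] 
# impeller pts: both cams z>.13, near front
T=I.reshape(-1,3); T=T[(T[:,2]>.13)&(T[:,2]<.26)&(T[:,0]>.44)&(T[:,0]<.62)&(abs(T[:,1]+.09)<.14)]
D=S.reshape(-1,3); D=D[(D[:,2]>.06)&(D[:,2]<.26)&(D[:,0]>.44)&(D[:,0]<.62)&(abs(D[:,1]+.09)<.13)]
np.save("pics/T.npy",T); np.save("pics/D.npy",D)
for N,Q in(("top",T),("side",D)):
    print(N,len(Q),Q.min(0),Q.max(0))
    best=None
    for yaw in np.radians(np.arange(-25,0,.5)):
        x=Q[:,0]*np.cos(yaw)+Q[:,1]*np.sin(yaw)
        h,e=np.histogram(x,bins=np.arange(.3,.8,.002)); k=h.argmax()
        if best is None or h[k]>best[0]: best=(h[k],np.degrees(yaw),e[k])
    print(best)
    yaw=np.radians(-14.); x=Q[:,0]*np.cos(yaw)+Q[:,1]*np.sin(yaw); y=-Q[:,0]*np.sin(yaw)+Q[:,1]*np.cos(yaw)
    print(np.percentile(x,[1,5,50,95,99]),np.percentile(y,[0.5,2,50,98,99.5]))
E
```

```text
((470.3475341796875, -29.925048828125), (325.3296203613281, 298.6082458496094), 75.0306167602539) 1526
top 1391 [ 0.44061522 -0.21266207  0.13093778] [ 0.58508079 -0.01277824  0.24611985]
(np.int64(132), np.float64(-14.999999999999998), np.float64(0.5280000000000002))
[0.44113064 0.45141552 0.53306688 0.57038686 0.57284973] [-0.07410399 -0.06878651  0.02412848  0.11193999  0.11634297]
side 3020 [ 0.44002425 -0.20277114  0.06019825] [ 0.58738637 -0.01153818  0.24299538]
(np.int64(874), np.float64(-14.999999999999998), np.float64(0.5300000000000002))
[0.43938973 0.44793506 0.53142876 0.57241773 0.57466101] [-0.06790854 -0.05143169  0.06032983  0.11638031  0.11861074]
```

```bash
python3 - <<'E'
from h import *
from scipy.optimize import least_squares
T=np.load("pics/T.npy");D=np.load("pics/D.npy")
yaw=np.radians(-15)
for it in range(4):
    x=D[:,0]*np.cos(yaw)+D[:,1]*np.sin(yaw)
    q=D[abs(x-.531)<.004]; c=q.mean(0); n=np.linalg.svd(q-c)[2][2]; n*=np.sign(n[0]); yaw=np.arctan2(n[1],n[0])
    print(len(q),np.degrees(yaw),n,c@[np.cos(yaw),np.sin(yaw),0])
# rim circle: points in back/front with x' in [.527,.577], radius about (y0,.14)
for N,Q in(("top",T),("side",D)):
    x=Q[:,0]*np.cos(yaw)+Q[:,1]*np.sin(yaw); y=-Q[:,0]*np.sin(yaw)+Q[:,1]*np.cos(yaw); z=Q[:,2]
    k=(x>.523)&(x<.585); x,y,z=x[k],y[k],z[k]
    print(N,np.percentile(x,[1,50,98,99.5]))
    # max radius: outer envelope
    y0=.0235
    for _ in range(10):
        r=np.hypot(y-y0,z-.14); s=(r>.094)&(r<.106)
        f=least_squares(lambda a:np.hypot(y[s]-a[0],z[s]-a[1])-.0985,[y0,.14],loss='soft_l1',f_scale=.002); y0=f.x[0]
    print(s.sum(),f.x, np.percentile(y[r<.12],[.3,99.7]), z.max())
E
```

```text
996 -15.233130056115685 [ 0.96485939 -0.26274568 -0.00332623] 0.5307685210721257
1007 -15.292643382680646 [ 0.96458415 -0.26374725 -0.00384757] 0.5307641912986226
1010 -15.30579702108582 [ 0.96452286 -0.26396849 -0.00403715] 0.5307656226264159
1010 -15.30579702108582 [ 0.96452286 -0.26396849 -0.00403715] 0.5307656226264159
top [0.52813288 0.54943666 0.57157347 0.57239006]
290 [0.03401324 0.14104944] [-0.06281722  0.13062032] 0.24611984820938382
side [0.52937874 0.53465713 0.57249453 0.57347556]
530 [0.03261211 0.14051501] [-0.06102052  0.13204636] 0.24299537580552588
```

Emit:
carry_out(series=[[0,0,-0.05,0,0,0,0],[0.04,-0.03,-0.08,0,0,-0.1,0],[0.09,-0.066,-0.08,0,0,-0.2,0],[0.14,-0.102,-0.08,0,0,-0.3,0],[0.19,-0.139,-0.08,0,0,-0.4,0],[0.24,-0.176,-0.08,0,0,-0.5,0],[0.29,-0.213,-0.08,0,0,-0.6,0],[0.34,-0.25,-0.08,0,0,-0.73,0],[0.39,-0.287,-0.08,0,0,-0.86,0],[0.44,-0.324,-0.08,0,0,-0.996,0]], force=40)

```text
clock: 1.4
position: [0.5115, -0.1514, 0.3114]
tool_rot: [3.141, 0.0, 1.309]
force: [1.1, -1.0, 0.9]
grip_width: 0.0852
```

```bash
python3 - <<'E'
from h import *
I=np.load("pics/topI.npy")
for n,(u,v) in dict(bottle=(420,200),jar=(437,241),bowl=(207,223),pencil=(376,155),nut=(311,241)).items(): print(n,I[v,u].round(3))
s=telemetry.observe();print({k:np.round(v,3) for k,v in s.items() if k!='joint_efforts'})
E
```

```text
bottle [ 0.566 -0.36   0.161]
jar [ 0.433 -0.432  0.09 ]
bowl [0.496 0.375 0.007]
pencil [ 0.743 -0.238  0.005]
nut [ 0.433 -0.002  0.023]
{'clock': np.float64(1.4), 'qpos': array([ 0.533,  0.323, -0.46 ,  1.722,  0.156,  1.133, -0.235]), 'qd': array([-0.655,  0.293, -0.381, -0.351,  0.238,  0.14 ,  0.01 ]), 'position': array([ 0.511, -0.151,  0.311]), 'tool_rot': array([3.141, 0.   , 1.309]), 'force': array([ 1.102, -1.029,  0.942]), 'moment': array([-0.024, -0.037, -0.007]), 'grip_width': np.float64(0.085)}
```

Emit:
carry_out(series=[[0.046,0.0186,0,0,0,0,0],[0.072,0.0186,0.002,0,-0.15,0,0],[0.0965,0.0186,0.0076,0,-0.3,0,0],[0.12,0.0186,0.017,0,-0.45,0,0],[0.1426,0.0186,0.03,0,-0.6,0,0],[0.1626,0.0186,0.0459,0,-0.75,0,0],[0.18,0.0186,0.0647,0,-0.9,0,0],[0.1944,0.0186,0.086,0,-1.05,0,0],[0.1944,0.0186,0.086,0,-1.05,0,0]])

```text
clock: 2.52
position: [0.5785, 0.032, 0.2202]
tool_rot: [-3.126, 1.056, 1.323]
force: [-0.7, -0.8, 0.4]
grip_width: 0.0856
```

```bash
cat > look.py <<'E'
from h import *
import sys
t=sys.argv[1]; s=telemetry.observe()
print({k:np.round(s[k],3) for k in('clock','qpos','position','tool_rot','grip_width','force')})
for n in sys.argv[2:]:
    s=telemetry.observe(); np.save(f"pics/{n}{t}_T.npy",wristT(s))
    p,d=imaging.grab_frame(n); cv2.imwrite(f"pics/{n}{t}.png",p); np.save(f"pics/{n}{t}.npy",d)
E
python3 look.py 1 wrist side
```

```text
{'clock': np.float64(2.525), 'qpos': array([-0.366,  0.882, -0.269,  1.416,  0.793,  1.817, -1.104]), 'position': array([0.579, 0.032, 0.22 ]), 'tool_rot': array([-3.126,  1.056,  1.323]), 'grip_width': np.float64(0.086), 'force': array([-0.714, -0.833,  0.41 ])}
```

View pics/side1.png

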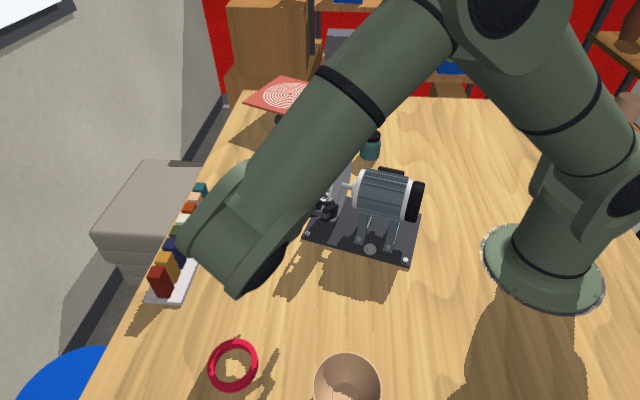

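View pics/wrist1.png

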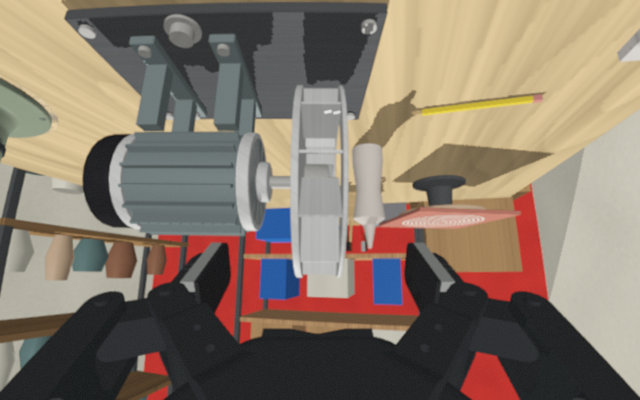

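Emit:
carry_out(series=[[0,0,0.05,0,0,0,0],[0,0,0.102,0,0,0,0],[0,0,0.102,0,0,0,60],[0,0,0.102,0,0,0,255],[0,0,0.102,0,0,0,255],[0,0,0.102,0,0,0,255],[0,0,0.102,0,0,0,255],[0,0,0.102,0,0,0,255]], force=40)

```text
clock: 3.62
position: [0.5564, -0.0547, 0.1758]
tool_rot: [3.14, 1.049, 1.304]
force: [-6.8, 2.4, 6.4]
grip_width: 0.0432
```

```bash
python3 look.py 2 wrist top
```

```text
{'clock': np.float64(3.625), 'qpos': array([-0.265,  0.867, -0.251,  1.593,  0.849,  1.649, -1.159]), 'position': array([ 0.556, -0.055,  0.176]), 'tool_rot': array([3.14 , 1.049, 1.304]), 'grip_width': np.float64(0.043), 'force': array([-6.791,  2.438,  6.423])}
```

View pics/wrist2.png

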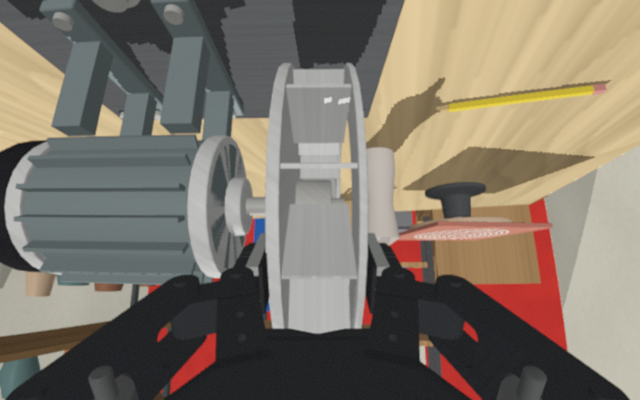

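View pics/top2.png

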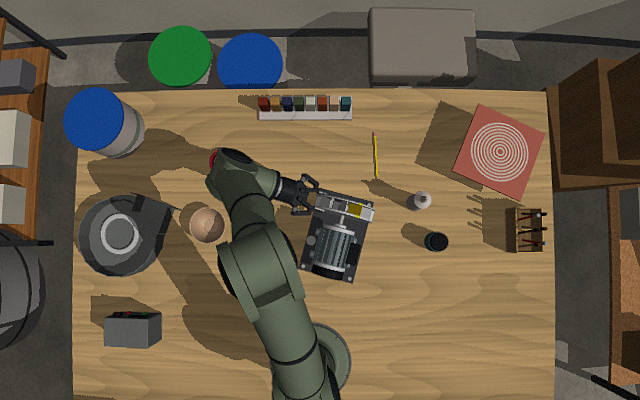

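Emit:
carry_out(series=[[-0.0103,0,0.0008,0,0.15,0,255],[-0.0204,0,0.0031,0,0.3,0,255],[-0.03,0,0.0069,0,0.45,0,255],[-0.039,0,0.0121,0,0.6,0,255],[-0.047,0,0.0185,0,0.75,0,255],[-0.054,0,0.0261,0,0.9,0,255],[-0.0599,0,0.0347,0,1.05,0,255],[-0.0643,0,0.044,0,1.2,0,255],[-0.0673,0,0.0539,0,1.35,0,255],[-0.0688,0,0.0641,0,1.5,0,255]])

```text
clock: 4.97
position: [0.533, -0.1426, 0.2054]
tool_rot: [3.138, -0.453, 1.308]
force: [-10.4, 7.0, -4.3]
grip_width: 0.0437
```

```bash
python3 look.py 3 wrist top
```

```text
{'clock': np.float64(4.975), 'qpos': array([ 0.953,  0.609, -0.778,  1.78 , -0.051,  0.903,  0.041]), 'position': array([ 0.533, -0.143,  0.205]), 'tool_rot': array([ 3.138, -0.453,  1.308]), 'grip_width': np.float64(0.044), 'force': array([-10.387,   7.041,  -4.29 ])}
```

View pics/wrist3.png

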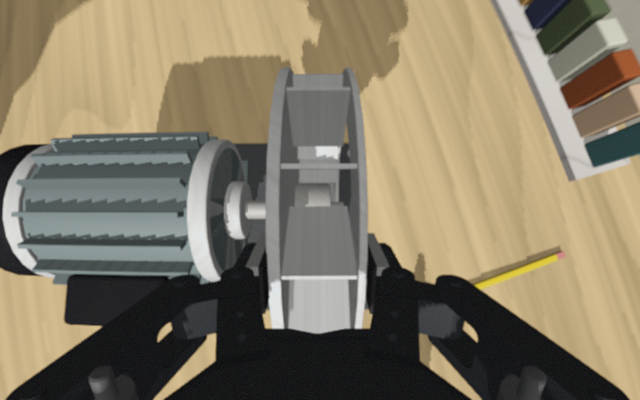

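View pics/top3.png

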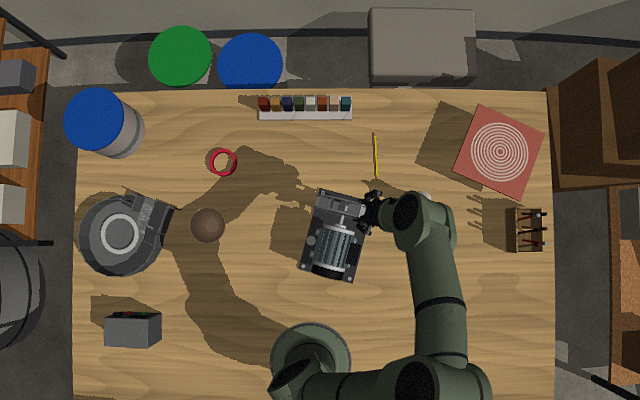

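Emit:
carry_out(series=[[-0.0103,0,0.0008,0,0.15,0,255],[-0.0171,0,0.0021,0,0.25,0,255],[-0.0171,0,0.0021,0,0.25,0,255],[-0.0171,0,0.0021,0,0.25,0,0],[-0.0171,0,0.0021,0,0.25,0,0],[-0.0171,0,0.0021,0,0.25,0,0],[-0.0171,0,0.0021,0,0.25,0,0],[-0.0171,0,0.0021,0,0.25,0,0]])

```text
clock: 6.08
position: [0.5291, -0.1563, 0.1931]
tool_rot: [3.141, -0.7, 1.305]
force: [0.3, -0.5, -0.4]
grip_width: 0.085
```

```bash
python3 look.py 4 wrist
```

```text
{'clock': np.float64(6.075), 'qpos': array([ 1.121,  0.765, -0.867,  1.746, -0.17 ,  0.944,  0.229]), 'position': array([ 0.529, -0.156,  0.193]), 'tool_rot': array([ 3.141, -0.7  ,  1.305]), 'grip_width': np.float64(0.085), 'force': array([ 0.298, -0.472, -0.404])}
```

View pics/wrist4.png

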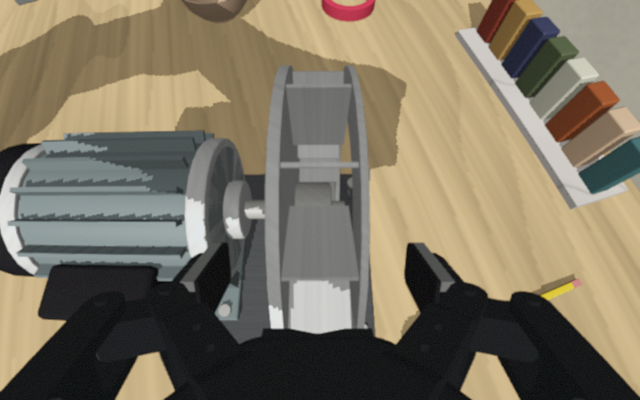

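Emit:
carry_out(series=[[0,0,0,0,0,0,0],[0,0,0,0,0,0,0],[0,0,0,0,0,0,0],[0,0,0,0,0,0,0],[0,0,0,0,0,0,0],[0,0,0,0,0,0,0],[0,0,0,0,0,0,0],[0,0,0,0,0,0,0],[0,0,0,0,0,0,0],[0,0,0,0,0,0,0]])

```text
clock: 7.38
position: [0.529, -0.1564, 0.193]
tool_rot: [3.142, -0.7, 1.305]
force: [0.9, 0.3, -0.6]
grip_width: 0.0853
```

```bash
python3 look.py 5 wrist side top; python3 - <<'E'
import cv2,numpy as np
a=cv2.imread("pics/side5.png")[110:290,270:450]; b=cv2.imread("pics/top5.png")[150:290,270:450]
cv2.imwrite("pics/c5.png",np.hstack([cv2.resize(a,(400,400),interpolation=2),cv2.resize(b,(400,311),interpolation=2)[:400] if 0 else cv2.resize(b,(400,400),interpolation=2)]))
E
```

```text
{'clock': np.float64(7.375), 'qpos': array([ 1.122,  0.765, -0.867,  1.746, -0.17 ,  0.944,  0.229]), 'position': array([ 0.529, -0.156,  0.193]), 'tool_rot': array([ 3.142, -0.7  ,  1.305]), 'grip_width': np.float64(0.085), 'force': array([ 0.931,  0.302, -0.612])}
```

View pics/wrist5.png

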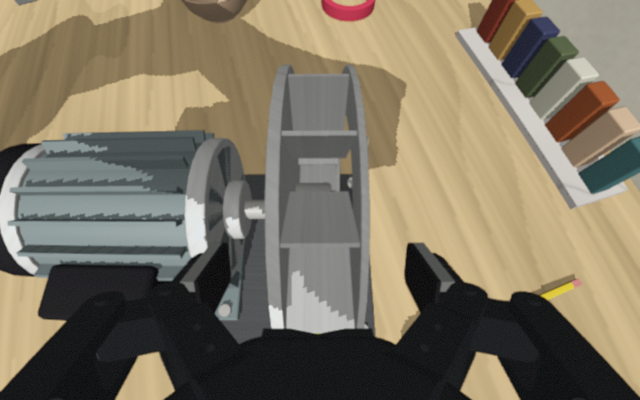

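View pics/c5.png

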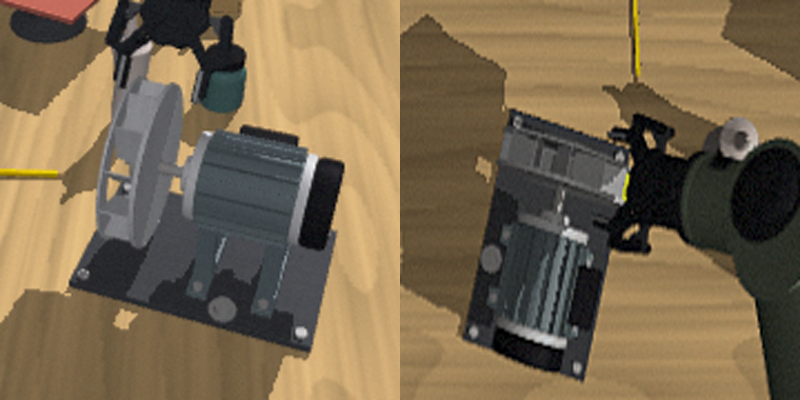

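Emit:
carry_out(series=[[0,0,0,0,0,0,0],[0,0,0,0,0,0,0],[0,0,0,0,0,0,0],[0,0,0,0,0,0,0],[0,0,0,0,0,0,0],[0,0,0,0,0,0,0],[0,0,0,0,0,0,0],[0,0,0,0,0,0,0],[0,0,0,0,0,0,0],[0,0,0,0,0,0,0]])

```text
clock: 8.78
position: [0.529, -0.1564, 0.193]
tool_rot: [-3.142, -0.7, 1.305]
force: [0.0, 0.4, -0.5]
grip_width: 0.0854
```

```bash
python3 look.py 6 wrist side top; python3 - <<'E'
import cv2,numpy as np
a=cv2.imread("pics/side6.png")[110:290,270:450]; b=cv2.imread("pics/top6.png")[150:290,270:450]
cv2.imwrite("pics/c6.png",np.hstack([cv2.resize(a,(400,400),interpolation=2),cv2.resize(b,(400,311),interpolation=2)[:400] if 0 else cv2.resize(b,(400,400),interpolation=2)]))
E
```

```text
{'clock': np.float64(8.775), 'qpos': array([ 1.122,  0.765, -0.867,  1.746, -0.17 ,  0.944,  0.229]), 'position': array([ 0.529, -0.156,  0.193]), 'tool_rot': array([-3.142, -0.7  ,  1.305]), 'grip_width': np.float64(0.085), 'force': array([ 0.042,  0.436, -0.515])}
```

View pics/wrist6.png

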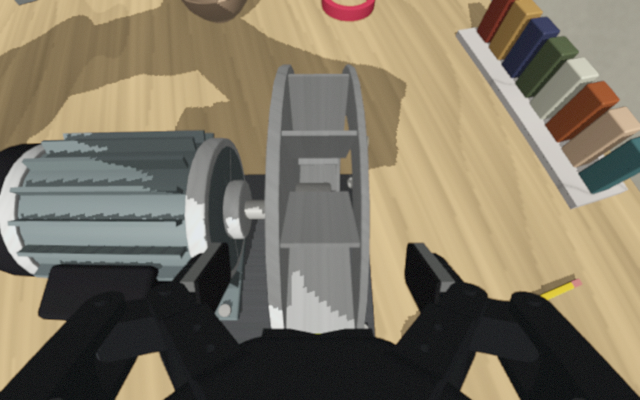

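View pics/c6.png

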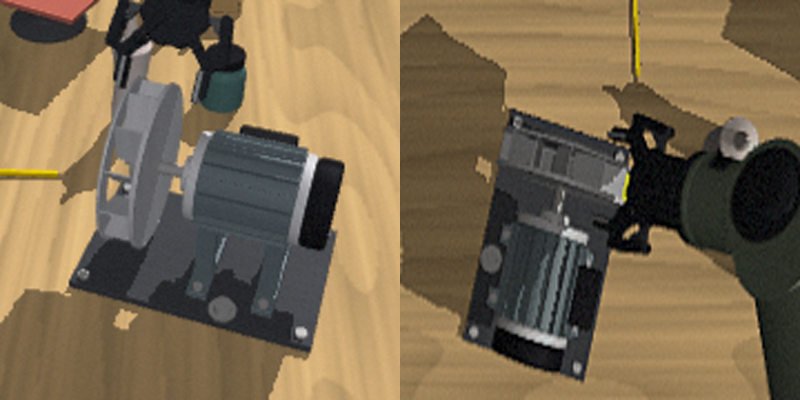

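```bash
cat > ang.py <<'E'
from h import *
yaw=-0.266; a=np.array([np.cos(yaw),np.sin(yaw),0]); b=np.array([-np.sin(yaw),np.cos(yaw),0]) # b ~ +y
hub=.552*a+.033*b+np.array([0,0,.14])
def alpha(P):  # deg from up, + toward -y
    q=np.atleast_2d(P)-hub; return np.degrees(np.arctan2(-(q@b),q[:,2])),np.hypot(q@b,q[:,2]),q@a
def cyl(n,uv,T,r=.1):
    c=imaging.camera_info(n); q=cv2.undistortPoints(np.array([[uv]],float),c["mtx"],c["dist_coeffs"])[0,0]
    d=T[:3,:3]@np.array([*q,1]); o=T[:3,3]-hub; M=np.array([b,[0,0,1]]); d2=M@d;o2=M@o
    A=d2@d2;B=2*o2@d2;C=o2@o2-r*r; t=(-B-np.sqrt(B*B-4*A*C))/2/A
    return alpha(T[:3,3]+t*d)
E
cat > prof.py <<'E'
from ang import *
import sys
for t in sys.argv[1:]:
    g=cv2.cvtColor(cv2.imread(f"pics/wrist{t}.png"),cv2.COLOR_BGR2GRAY).astype(int); d=np.load(f"pics/wrist{t}.npy"); T=np.load(f"pics/wrist{t}_T.npy")
    u=np.full(400,312); v=np.arange(400); P,_=cloud("wrist",None,d,(u,v),T); al,r,x=alpha(P)
    print(t,"rows where r>.09 :")
    k=(r>.088)&(r<.106); print([(int(i),round(al[i],1),round(r[i],4)) for i in v[k]])
E
python3 prof.py 1 2 3 4 6
```

```text
1 rows where r>.09 :
[(88, np.float64(-149.3), np.float64(0.0958)), (89, np.float64(-148.2), np.float64(0.0948)), (90, np.float64(-148.2), np.float64(0.0938)), (91, np.float64(-148.9), np.float64(0.0929)), (92, np.float64(-149.3), np.float64(0.092)), (93, np.float64(-149.6), np.float64(0.091)), (94, np.float64(-149.7), np.float64(0.0901)), (95, np.float64(-149.5), np.float64(0.0891)), (96, np.float64(-149.4), np.float64(0.0882)), (101, np.float64(-119.3), np.float64(0.0956)), (102, np.float64(-118.8), np.float64(0.0951)), (103, np.float64(-118.3), np.float64(0.0947)), (104, np.float64(-118.6), np.float64(0.0934)), (105, np.float64(-118.8), np.float64(0.0923)), (106, np.float64(-118.5), np.float64(0.0916)), (107, np.float64(-118.8), np.float64(0.0903)), (108, np.float64(-119.3), np.float64(0.0888)), (109, np.float64(-119.0), np.float64(0.0882)), (150, np.float64(-88.2), np.float64(0.0958)), (151, np.float64(-88.0), np.float64(0.0944)), (152, np.float64(-87.2), np.float64(0.0958)), (208, np.float64(-59.9), np.float64(0.0889)), (209, np.float64(-59.5), np.float64(0.0896)), (210, np.floa
[... 11691 characters left out ...]
59.6), np.float64(0.0912)), (318, np.float64(59.8), np.float64(0.0916)), (319, np.float64(59.5), np.float64(0.0924)), (320, np.float64(59.5), np.float64(0.093)), (321, np.float64(59.6), np.float64(0.0934)), (322, np.float64(59.9), np.float64(0.0937)), (323, np.float64(59.8), np.float64(0.0944)), (324, np.float64(60.9), np.float64(0.0938)), (325, np.float64(60.1), np.float64(0.0952)), (326, np.float64(60.0), np.float64(0.0958)), (327, np.float64(60.2), np.float64(0.0961)), (328, np.float64(60.3), np.float64(0.0965)), (329, np.float64(60.3), np.float64(0.097)), (330, np.float64(60.5), np.float64(0.0974)), (331, np.float64(60.4), np.float64(0.0981)), (332, np.float64(60.8), np.float64(0.0981))]
```

```bash
cat > yel.py <<'E'
from ang import *
import sys
for f in sys.argv[1:]:
    n=f.rstrip('0123456789'); p=cv2.imread(f"pics/{f}.png"); d=np.load(f"pics/{f}.npy"); T=np.load(f"pics/{f}_T.npy") if n=="wrist" else None
    W,(u,v)=cloud(n,p,d,T=T); al,r,x=alpha(W); hsv=cv2.cvtColor(p,cv2.COLOR_BGR2HSV)[v,u].astype(int)
    m=(hsv[:,0]>18)&(hsv[:,0]<36)&(hsv[:,1]>150)&(hsv[:,2]>60)&(r<.108)&(abs(x)<.035)
    print(f,m.sum()); o=np.argsort(al[m])
    for i in o[::max(1,len(o)//10)]: print("   ",np.round([al[m][i],r[m][i],x[m][i]],3),u[m][i],v[m][i])
E
python3 yel.py top0 side0 top2 top6
```

```text
top0 150
    [10.586  0.056  0.016] 349 203
    [ 1.634e+01  5.700e-02 -5.000e-03] 349 210
    [1.9438e+01 6.0000e-02 1.5000e-02] 352 204
    [2.2193e+01 1.0100e-01 2.0000e-02] 359 203
    [2.3746e+01 7.2000e-02 4.0000e-03] 354 208
    [ 2.5706e+01  8.3000e-02 -1.0000e-03] 356 210
    [ 2.6844e+01  7.4000e-02 -1.0000e-03] 355 210
    [ 2.8326e+01  8.3000e-02 -1.3000e-02] 356 214
    [2.9391e+01 8.7000e-02 1.0000e-02] 359 207
    [3.0539e+01 8.8000e-02 1.0000e-03] 359 210
side0 67
    [ 2.2516e+01  1.0200e-01 -1.8000e-02] 346 147
    [ 2.6136e+01  8.3000e-02 -4.0000e-03] 340 153
    [2.8106e+01 9.0000e-02 9.0000e-03] 336 149
    [2.8838e+01 8.6000e-02 3.0000e-03] 338 151
    [2.9139e+01 8.9000e-02 1.5000e-02] 334 149
    [ 2.9577e+01  9.2000e-02 -1.0000e-03] 340 149
    [2.9999e+01 9.2000e-02 1.3000e-02] 335 148
    [3.0394e+01 9.9000e-02 6.0000e-03] 338 146
    [3.0867e+01 9.7000e-02 1.0000e-03] 340 147
    [3.1342e+01 9.4000e-02 1.0000e-03] 340 148
    [31.649  0.089 -0.   ] 340 150
    [3.3526e+01 9.4000e-02 1.8000e-02] 334 147
top2 147
    [11.812  0.051  0.016] 349 203
    [ 1.66
[... 540 characters left out ...]
00e-02 -9.0000e-03] 370 218
    [ 8.7595e+01  8.9000e-02 -3.0000e-03] 370 216
    [ 8.7898e+01  9.3000e-02 -5.0000e-03] 371 217
    [8.7928e+01 9.0000e-02 8.0000e-03] 371 213
    [ 8.7977e+01  9.2000e-02 -2.0000e-03] 371 216
    [8.8358e+01 9.2000e-02 1.2000e-02] 372 212
    [8.8968e+01 9.3000e-02 9.0000e-03] 372 213
    [8.9064e+01 9.2000e-02 2.0000e-03] 371 215
    [ 8.926e+01  9.000e-02 -6.000e-03] 370 217
    [ 8.9825e+01  9.6000e-02 -1.4000e-02] 371 220
    [9.0196e+01 9.4000e-02 6.0000e-03] 372 214
    [9.0251e+01 9.1000e-02 5.0000e-03] 371 214
    [ 9.0771e+01  9.5000e-02 -1.1000e-02] 371 219
    [9.1298e+01 9.2000e-02 1.5000e-02] 372 211
    [ 9.621e+01  9.300e-02 -1.100e-02] 370 219
```

Emit:
carry_out(series=[[0,0,0,0,0,0,255],[0,0,0,0,0,0,255],[0,0,0,0,0,0,255],[0,0,0,0,0,0,255],[0,0,0,0,0,0,255]])

```text
clock: 9.55
position: [0.5291, -0.1565, 0.1931]
tool_rot: [3.141, -0.7, 1.305]
force: [-0.6, -2.8, 3.7]
grip_width: 0.0433
```

Emit:
carry_out(series=[[0.0103,0,0.0008,0,-0.15,0,255],[0.0204,0,0.0031,0,-0.3,0,255],[0.03,0,0.0069,0,-0.45,0,255],[0.039,0,0.0121,0,-0.6,0,255],[0.047,0,0.0185,0,-0.75,0,255],[0.054,0,0.0261,0,-0.9,0,255],[0.0599,0,0.0347,0,-1.05,0,255],[0.0599,0,0.0347,0,-1.05,0,255],[0.0599,0,0.0347,0,-1.05,0,0]])

```text
clock: 10.68
position: [0.5469, -0.0898, 0.2046]
tool_rot: [-3.141, 0.35, 1.306]
force: [-0.3, 0.3, -0.3]
grip_width: 0.0602
```

Emit:
carry_out(series=[[0,0,0,0,0,0,0],[0,0,0,0,0,0,0],[0,0,0,0,0,0,0],[0,0,0,0,0,0,0]])

```text
clock: 11.18
position: [0.5469, -0.0908, 0.2052]
tool_rot: [3.141, 0.35, 1.304]
force: [0.4, 0.6, 0.5]
grip_width: 0.0852
```

```bash
cat > prof.py <<'E'
from ang import *
import sys
for t in sys.argv[1:]:
    d=np.load(f"pics/wrist{t}.npy"); T=np.load(f"pics/wrist{t}_T.npy")
    v,u=np.mgrid[60:330,296:335]; u=u.ravel();v=v.ravel(); P,_=cloud("wrist",None,d,(u,v),T); al,r,x=alpha(P)
    k=(r>.092)&(r<.0955)&(abs(x)<.014); ph=np.angle(np.exp(1j*np.radians(al[k]*12)))/12
    a0=al[k]; o=[]
    m=np.angle(np.exp(1j*np.radians(a0*12)).mean())/12*180/np.pi%30
    for c in np.arange(-180,180,30)+m:
        s=a0[abs((a0-c+180)%360-180)<5]
        if len(s)>15:o.append((round(float(np.median(s)),1),len(s)))
    print(t,"phase",round(m,2),o)
E
python3 look.py 7 wrist top; python3 prof.py 1 2 3 4 6 7; python3 yel.py top7
```

```text
{'clock': np.float64(11.175), 'qpos': array([ 0.158,  0.524, -0.409,  1.761,  0.566,  1.139, -0.79 ]), 'position': array([ 0.547, -0.091,  0.205]), 'tool_rot': array([3.141, 0.35 , 1.304]), 'grip_width': np.float64(0.085), 'force': array([0.402, 0.579, 0.452])}
1 phase 1.47 [(-148.7, 103), (-118.3, 108), (-88.0, 67), (-58.5, 135), (-28.8, 124), (1.3, 109)]
2 phase 1.2 [(-149.0, 219), (-118.7, 227), (-88.3, 133), (-59.1, 310)]
3 phase 26.07 [(-63.3, 221), (-33.3, 195), (25.0, 240)]
4 phase 10.11 [(-49.1, 193), (-19.2, 190), (39.0, 261)]
6 phase 0.7 [(-27.9, 225), (2.0, 81), (30.3, 196), (59.7, 315)]
7 phase 29.42 [(-90.1, 262), (-59.9, 177), (-30.9, 201), (-1.1, 299)]
top7 147
    [10.225  0.047  0.013] 348 204
    [1.3711e+01 5.7000e-02 4.0000e-03] 349 207
    [1.7277e+01 5.8000e-02 1.4000e-02] 351 204
    [1.946e+01 6.000e-02 1.500e-02] 352 204
    [ 2.0913e+01  6.3000e-02 -7.0000e-03] 351 211
    [22.072  0.071  0.   ] 353 209
    [2.4061e+01 7.8000e-02 4.0000e-03] 355 208
    [2.5407e+01 9.0000e-02 1.2000e-02] 358 206
    [2.6363e+01 9.0000e-02 6.0000e-03] 358 208
    [27.763  0.095  0.   ] 359 210
    [2.868e+01 9.800e-02 1.000e-03] 360 210
```

Emit:
carry_out(series=[[-0.0103,0,0.0008,0,0.15,0,0],[-0.0204,0,0.0031,0,0.3,0,0],[-0.03,0,0.0069,0,0.45,0,0],[-0.039,0,0.0121,0,0.6,0,0],[-0.047,0,0.0185,0,0.75,0,0],[-0.054,0,0.0261,0,0.9,0,0],[-0.0599,0,0.0347,0,1.05,0,0],[-0.0599,0,0.0347,0,1.05,0,0],[-0.0599,0,0.0347,0,1.05,0,255],[-0.0599,0,0.0347,0,1.05,0,255]])

```text
clock: 12.52
position: [0.5295, -0.1553, 0.1938]
tool_rot: [3.14, -0.698, 1.308]
force: [-0.1, 0.5, 0.5]
grip_width: 0.0516
```

Emit:
carry_out(series=[[0,0,0,0,0,0,255],[0,0,0,0,0,0,255],[0,0,0,0,0,0,255]])

```text
clock: 12.9
position: [0.5293, -0.1559, 0.1935]
tool_rot: [3.141, -0.7, 1.306]
force: [0.7, 0.8, 6.1]
grip_width: 0.0432
```

Emit:
carry_out(series=[[0.0103,0,0.0008,0,-0.15,0,255],[0.0204,0,0.0031,0,-0.3,0,255],[0.03,0,0.0069,0,-0.45,0,255],[0.039,0,0.0121,0,-0.6,0,255],[0.047,0,0.0185,0,-0.75,0,255],[0.054,0,0.0261,0,-0.9,0,255],[0.0599,0,0.0347,0,-1.05,0,255],[0.0643,0,0.044,0,-1.2,0,255],[0.0643,0,0.044,0,-1.2,0,255],[0.0643,0,0.044,0,-1.2,0,255]])

```text
clock: 14.15
position: [0.5492, -0.0808, 0.1998]
tool_rot: [-3.14, 0.5, 1.307]
force: [-0.3, -1.4, -13.4]
grip_width: 0.0434
```

```bash
python3 look.py 8 wrist; python3 prof.py 8
```

```text
{'clock': np.float64(14.15), 'qpos': array([ 0.008,  0.573, -0.325,  1.737,  0.634,  1.229, -0.889]), 'position': array([ 0.549, -0.081,  0.2  ]), 'tool_rot': array([-3.14 ,  0.5  ,  1.307]), 'grip_width': np.float64(0.043), 'force': array([ -0.339,  -1.434, -13.406])}
8 phase 20.95 [(-98.8, 256), (-68.5, 197), (-39.3, 235), (-9.5, 307)]
```

Emit:
carry_out(series=[[0,0,0,0,0,0,0],[0,0,0,0,0,0,0],[0,0,0,0,0,0,0],[0,0,0,0,0,0,0],[0,0,0,0,0,0,0],[0,0,0,0,0,0,0],[0,0,0,0,0,0,0],[0,0,0,0,0,0,0],[0,0,0,0,0,0,0],[0,0,0,0,0,0,0]])

```text
clock: 15.45
position: [0.5494, -0.0816, 0.2008]
tool_rot: [-3.142, 0.5, 1.305]
force: [-0.8, -1.4, 0.2]
grip_width: 0.0856
```

Emit:
carry_out(series=[[0,0,0,0,0,0,0],[0,0,0,0,0,0,0],[0,0,0,0,0,0,0],[0,0,0,0,0,0,0],[0,0,0,0,0,0,0],[0,0,0,0,0,0,0],[0,0,0,0,0,0,0],[0,0,0,0,0,0,0],[0,0,0,0,0,0,0],[0,0,0,0,0,0,0]])

```text
clock: 16.7
position: [0.5494, -0.0816, 0.2008]
tool_rot: [-3.142, 0.5, 1.305]
force: [0.1, -0.2, -0.8]
grip_width: 0.0854
```

```bash
python3 look.py 9 wrist top; python3 prof.py 9; python3 yel.py top9
```

```text
{'clock': np.float64(16.7), 'qpos': array([ 0.009,  0.572, -0.326,  1.736,  0.634,  1.23 , -0.889]), 'position': array([ 0.549, -0.082,  0.201]), 'tool_rot': array([-3.142,  0.5  ,  1.305]), 'grip_width': np.float64(0.085), 'force': array([ 0.143, -0.178, -0.789])}
9 phase 20.93 [(-98.8, 252), (-68.4, 187), (-39.3, 229), (-9.6, 302)]
top9 129
    [1.421 0.05  0.014] 346 203
    [ 6.108e+00  5.600e-02 -5.000e-03] 346 209
    [ 9.427e+00  5.900e-02 -7.000e-03] 347 210
    [11.133  0.067  0.016] 350 203
    [12.614  0.076 -0.013] 349 212
    [ 1.4399e+01  7.1000e-02 -3.0000e-03] 350 209
    [15.596  0.105  0.02 ] 356 202
    [16.892  0.1   -0.017] 353 214
    [ 1.7867e+01  8.5000e-02 -1.4000e-02] 352 213
    [1.8983e+01 9.6000e-02 1.2000e-02] 356 205
    [2.0109e+01 9.4000e-02 1.0000e-02] 356 206
```

Emit:
carry_out(series=[[0,0,0,0,0,0,0],[0,0,0,0,0,0,0],[0,0,0,0,0,0,0],[0,0,0,0,0,0,0],[0,0,0,0,0,0,0],[0,0,0,0,0,0,0],[0,0,0,0,0,0,0],[0,0,0,0,0,0,0]])

```text
clock: 17.8
position: [0.5494, -0.0816, 0.2008]
tool_rot: [-3.142, 0.5, 1.305]
force: [-0.3, 0.1, -0.8]
grip_width: 0.0853
```

```bash
python3 look.py 10 wrist top; python3 prof.py 10; python3 yel.py top10
```

```text
{'clock': np.float64(17.8), 'qpos': array([ 0.009,  0.572, -0.326,  1.736,  0.634,  1.23 , -0.889]), 'position': array([ 0.549, -0.082,  0.201]), 'tool_rot': array([-3.142,  0.5  ,  1.305]), 'grip_width': np.float64(0.085), 'force': array([-0.334,  0.063, -0.75 ])}
10 phase 20.94 [(-98.7, 257), (-68.5, 197), (-39.4, 234), (-9.6, 302)]
top10 128
    [1.266 0.052 0.014] 346 203
    [6.089 0.065 0.014] 348 203
    [9.33e+00 7.00e-02 9.00e-03] 349 205
    [11.053  0.099  0.021] 353 201
    [12.527  0.076 -0.   ] 350 208
    [14.313  0.098 -0.022] 351 215
    [1.5532e+01 8.5000e-02 1.1000e-02] 353 205
    [ 1.6919e+01  8.9000e-02 -1.4000e-02] 352 213
    [ 1.795e+01  9.300e-02 -1.400e-02] 353 213
    [ 1.8824e+01  8.8000e-02 -1.0000e-02] 353 212
    [20.279  0.091  0.   ] 355 209
```

```bash
python3 yel.py wrist8 wrist10 | cut -c1-60; python3 -c "
import cv2,numpy as np
cv2.imwrite('pics/w810.png',np.hstack([cv2.imread(f'pics/wrist{i}.png')[40:340,120:520] for i in(8,10)]))"
```

```text
wrist8 4405
    [-5.7754e+01  5.0000e-02 -1.4000e-02] 294 192
    [-5.183e+01  5.900e-02 -9.000e-03] 303 199
    [-4.8445e+01  9.9000e-02  1.9000e-02] 365 202
    [-4.677e+01  9.900e-02  2.100e-02] 370 209
    [-4.5108e+01  1.0000e-01  2.1000e-02] 370 216
    [-4.3755e+01  7.7000e-02  6.0000e-03] 332 217
    [-4.2529e+01  8.0000e-02  2.0000e-03] 323 221
    [-4.1433e+01  8.6000e-02  5.0000e-03] 329 226
    [-4.0362e+01  8.9000e-02  8.0000e-03] 337 231
    [-3.9322e+01  9.4000e-02 -8.0000e-03] 301 237
    [-3.7881e+01  9.5000e-02  1.6000e-02] 356 243
wrist10 72
    [1.7468e+01 8.6000e-02 7.0000e-03] 329 330
    [ 1.7899e+01  8.6000e-02 -5.0000e-03] 310 331
    [1.804e+01 8.500e-02 9.000e-03] 332 330
    [ 1.8149e+01  8.6000e-02 -2.0000e-03] 314 331
    [ 1.8227e+01  8.6000e-02 -1.0000e-03] 317 331
    [1.8299e+01 8.5000e-02 3.0000e-03] 323 330
    [ 1.8371e+01  8.6000e-02 -1.0000e-03] 316 331
    [ 1.848e+01  8.700e-02 -1.000e-03] 317 333
    [1.8669e+01 8.5000e-02 1.0000e-03] 319 330
    [ 1.8759e+01  8.5000e-02 -2.0000e-03] 314 330
    [ 1.9352e+01  8.7000e-02 -2.0000e-03] 314 332
```

View pics/w810.png

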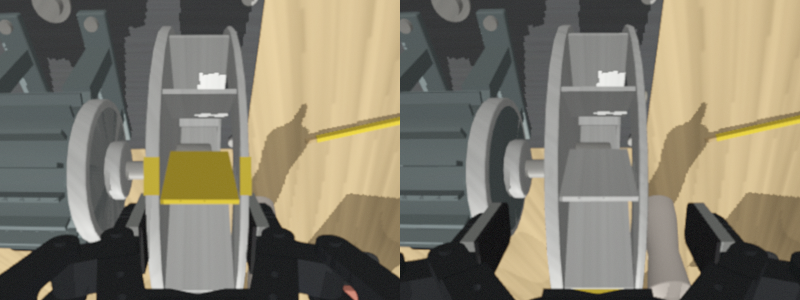

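Emit:
carry_out(series=[[0,0,0,0,0,0,255],[0,0,0,0,0,0,255],[0,0,0,0,0,0,255],[0,0,0,0,0,0,255],[0,0,0,0,0,0,255]])

```text
clock: 18.52
position: [0.5492, -0.0814, 0.2009]
tool_rot: [-3.141, 0.5, 1.305]
force: [-4.5, 2.7, 5.4]
grip_width: 0.0436
```

Emit:
carry_out(series=[[-0.0103,0,0.0008,0,0.15,0,255],[-0.0204,0,0.0031,0,0.3,0,255],[-0.03,0,0.0069,0,0.45,0,255],[-0.0394,0,0.0123,0,0.607,0,255],[-0.0394,0,0.0123,0,0.607,0,255],[-0.0394,0,0.0123,0,0.607,0,255],[-0.0394,0,0.0123,0,0.607,0,255],[-0.0394,0,0.0123,0,0.607,0,255]])

```text
clock: 19.52
position: [0.5384, -0.1221, 0.2093]
tool_rot: [3.141, -0.105, 1.304]
force: [-7.3, -6.6, 14.2]
grip_width: 0.0432
```

```bash
python3 look.py 11 wrist top side; python3 prof.py 11; python3 yel.py top11; python3 - <<'E'
from ang import *
T=np.load("pics/top11.npy"); S=cv2.imread("pics/top11.png"); I=np.load("pics/topI.npy")
cv2.imwrite("pics/t11.png",np.hstack([S[120:270,180:460],cv2.imread("pics/top0.png")[120:270,180:460]]))
E
```

```text
{'clock': np.float64(19.525), 'qpos': array([ 0.566,  0.475, -0.529,  1.801,  0.165,  0.91 , -0.279]), 'position': array([ 0.538, -0.122,  0.209]), 'tool_rot': array([ 3.141, -0.105,  1.304]), 'grip_width': np.float64(0.043), 'force': array([-7.328, -6.595, 14.199])}
11 phase 26.38 [(-62.9, 251), (-32.7, 135), (-4.0, 178), (25.6, 290)]
top11 0
```

View pics/t11.png

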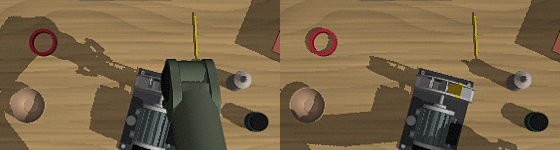

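```bash
python3 -c "
from workcell import ticket,telemetry
s=telemetry.observe();print(s['clock'],s['qd'].round(3),s['grip_width']);print(ticket.job_done())"
```

```text
19.675 [-0.     0.001 -0.    -0.001 -0.001 -0.001  0.001] 0.04310332612338593
the job is handed in; nothing more can be done
None
```

The job is handed in at about 19.7 s of the 51 s allowed. The gripper is still holding the impeller with the heavy side straight down as measured. No verdict comes back, so I can't confirm it was accepted.

**Finding the heavy side:** I turned the impeller about 100° one way and let it go. It came to rest with the yellow mark at 90.5° from the top, on the robot's right-hand side (−y). Turned the other way, to about 95° past the bottom, it came to rest with the mark at 20.9°. Half-way is 55.7°, so it stops about 35° short on each side.

**Final position:** I gripped it and turned it 34.8° to that half-way angle. The last wrist image put the mark at about 56°, assuming the grip did not slip by a whole blade. The top camera could not see the mark because the arm was in the way.

**Last checks:**
- **Steady grip:** the arm was still, and the fingers were closed on the rim (43 mm opening, grip set to 40 N).
- **Bystanders:** the bottle, bowl, jar, tape and pencil looked unmoved in the top view. I did not measure them, and the shaft nut was not checked separately.
- **Angle readings:** individual blade angles scattered by about 1 to 2°, well inside the 11° allowed.

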